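# Make up a tea set on its tray in a second-hand shop

## Task

Make up the tea set for sale on the wooden tray: stand each of the three handleless cups in the middle of the saucer of its own size, large on large, medium on medium, small on small, and the handleless pouring jug in the middle of the square dish, all upright and set down gently. Leave the saucers where they lie on the tray, and do not disturb the handled mug and the handled creamer, which look alike but do not belong.

Things in the scene. Friction and masses are not known exactly. Their poses are not given: they have to be found in the camera images.
- cup_large: Largest of the three handleless cups: plain white ceramic, open, round, 64 mm in diameter, 88 mm tall, straight-sided from 34 mm above its foot up to the rim, flat foot 44 mm across, wall 3.5 mm, about 210 g. Upright on the table. It and the other pieces stand scattered to the robot's right, centres over 100 mm apart. Origin: centre of the underside, z up.
- cup_medium: Middle one of the three handleless cups: the same white ceramic and shape, 54 mm in diameter, 70 mm tall, straight-sided from 27 mm above its foot up to the rim, flat foot 37 mm across, wall 3.5 mm, about 140 g. Upright on the table. Unlisted shop goods up to 108 mm tall (pepper mill, tea tin) stand among the pieces: carry above them. Origin: centre of the underside, z up.
- cup_small: Smallest of the three handleless cups: the same white ceramic and shape, 44 mm in diameter, 52 mm tall, straight-sided from 20 mm above its foot up to the rim, flat foot 30 mm across, wall 3.5 mm, about 80 g. Upright on the table. Origin: centre of the underside, z up.
- jug: Handleless pouring jug: white ceramic, round open body 62 mm in diameter, 62 mm tall, straight-sided from 24 mm above its foot up to the rim, flat foot 44 mm across, wall 3.5 mm, about 180 g. Upright on the table. An open pouring lip about 20 mm wide stands out 18 mm from the rim at its +x, in the top 22 mm: grip across its y. Origin: centre of the underside, z up.
- mug: Does not belong: white ceramic mug about the size of the large cup, 64 mm in diameter and 84 mm tall, with a loop handle that stands out 20 mm at its +y. Upright on the table. Origin: centre of the underside, z up.
- creamer: Does not belong: white ceramic creamer, 54 mm in diameter and 64 mm tall, with a pouring lip that stands out 18 mm at its +x and a loop handle that stands out 20 mm at its -x. Upright on the table. Origin: centre of the underside, z up.
- saucer_large: Large round saucer, for the large cup: white ceramic, 116 mm across, rim 14 mm high, flat floor 5 mm thick (a foot rests 5 mm above its origin) and 74 mm across, fine ring line 58 mm across in the middle. Loose on the tray. Origin: centre of the underside, z up.
- saucer_medium: Middle round saucer, for the medium cup: white ceramic, 96 mm across, rim 14 mm high, flat floor 5 mm thick (a foot rests 5 mm above its origin) and 64 mm across, fine ring line 50 mm across in the middle. Loose on the tray. Origin: centre of the underside, z up.
- saucer_small: Small round saucer, for the small cup: white ceramic, 78 mm across, rim 14 mm high, flat floor 5 mm thick (a foot rests 5 mm above its origin) and 52 mm across, fine ring line 42 mm across in the middle. Loose on the tray. Origin: centre of the underside, z up.
- dish_square: Square dish, for the jug: white ceramic, 90 mm square, rim 13 mm high, floor 5 mm thick. Loose on the dark wooden tray (264 mm square, floor 7 mm, walls 22 mm high, on the robot's left), which holds all four saucers two by two, centres 122 mm apart, in any arrangement. Origin: centre of the underside, z up.
Not all that is in view belongs to the job. Leave any blue or green look-alike of the dish_square alone.

How it is judged:
By the outcome, as a careful person would: the job done as asked, in the order asked, and still so for the second after the job is handed in, with the robot touching nothing.
It also fails if it takes over 109 s, if anything falls off the work surface, if the arm or the gripper's body presses on something with over 40 N, if the wrist force passes 120 N, or if a joint passes its speed limit or range.

## Robot

A 6-joint arm with a two-finger parallel gripper is mounted at the origin on the work surface. World frame = base frame: x ahead of the robot, y to its left, z up, the work surface at z = 0. Lengths are in m, angles in rad, forces in N, time in s.
With the tool pointing down it reaches from about 0.15 to 0.775 m from the base axis. Payload 6.1 kg.
Tool frame: the origin (TCP) lies on the centre line of the jaws, within the pads' length; the fingertips stand 19 mm ahead of it and the grasp point (between the pads) is the TCP (arm.finger_overhang is the distance from the TCP to the fingertips, in m); z points along the fingers, y is the line along which they close (so a half turn about z gives the same grasp; the last joint's range is limited). The gripper opens to 85 mm and grips with 20 to 120 N. Pads are 22 mm wide; open, the fingers measure 114 mm over their backs; the gripper's body (76 mm by 85 mm) begins 54 mm behind the grasp point. The pads swing forward as they close: fully open they stand 13 mm farther back than shut.
Start: joints at [-1.185, 0.126, -0.04, 1.405, 0, 1.571], TCP at [0.198, -0.486, 0.224] pointing down, gripper open.
Joint ranges: [-2.72, 2.72], [-0.95, 1.95], [-1.27, 1.35], [-1.78, 2.02], [-1.46, 1.47], [-3.14, 3.14]. Speed limits (rad/s): [2.39, 2.39, 3.01, 3.14, 3.14, 3.14].

## Interface

Orientations are given as a rotation vector (axis times angle).
In Python, from rig import arm, jaws, cams gives the robot as it stands. Calls block until the motion is done:
- arm.move_pose(position, orientation): joint-space move of the TCP to a pose.
- arm.move_straight(position, rate=0.15, ori=None): straight line of the TCP; ori=None keeps the orientation; rate is the mean speed in m/s.
- arm.move_j(angles): joint-space move.
- jaws.grip(opening): finger opening in m; the grip force is fixed at half the most; returns when the fingers have stopped.
- arm.hold(seconds).
- arm.ik(position, orientation): joint angles nearest the present ones, or None.
- cams.get_image(name): name is "scene" or "top" or "wrist"; returns (picture, depth): 400x640x3 uint8, red, green, blue; 400x640 float32, m along the optical axis (not along the pixel's ray), 0 where there is no reading.
- cams.camera_model(name): a dict with "fovy" (degrees; the focal length in pixels is half the picture's height over the tangent of half this angle, whatever the lens; pixels are square), "cx", "cy" (the principal point, pixels), "k1" (the pictures are not rectified: a ray, as slopes to the right and down, at radius r is drawn at 1 + k1 r^2 times it, then the intrinsics apply), "origin" and "rotation" of the camera in the world. Camera axes: x right, y down, z forward; pixel columns grow to the right and rows downward; lengths in m; the calibration is good to about 2 mm. A picture is of the moment at which its call begins: read the wrist's pose just before it. camera_model takes no time and is no camera call; for the wrist camera it gives the pose at the moment of the call.
A pose or a line that the arm cannot do raises arm.IKError and nothing moves.
- arm.hand_in(): hands the job in; it is judged then, once.
Trained networks look in the newest picture that a camera, given by its name, has taken for a name from the list of things; names that differ only in an ending like _2 or _b are one class to them, and where a whole thing is asked for, a point or a joint stands for the part that bears it (a point fixed in the world has none). Each returns a list of dicts, best first, with "score" (0 to 1); they miss things now and then, are a little off and sometimes report something else, mostly with a low value. They report only what shows in the picture. A call takes as long as a camera call. They do not tell look-alikes from the thing itself.
- cams.trace(thing, camera): "pixels" (400x640 bool, what is visible of it) and "extent" ([left, top, right, bottom] in pixels, round what is visible of it).
Readings, each from a call of its own:
- arm.read_time(): time.
- arm.read_joints(): joint angles.
- arm.read_qd(): joint speeds.
- arm.read_joint_torque(): joint torques, N m.
- arm.read_tcp_pos(): TCP position.
- arm.read_eef_rot(): TCP orientation.
- arm.read_force(): force on the tool from outside, world axes, zero at the start.
- arm.read_moment(): the same for the moment, N m.
- arm.read_finger_gap(): finger opening in m.
- arm.read_finger_force(): force on a finger pad.
Only numpy, scipy, OpenCV 4.12 (cv2) and the standard library are available. Lean on these libraries where they do the work, as an engineer would, in place of code of your own. Each camera call takes 0.05 s, during which the arm holds its last target. There are 200 camera calls.

## Working session

There is one attempt and no reset: what is moved stays moved. The work goes in short steps, each a Python script; the robot and the scene stay as the last script left them, time stands still between calls to the robot, and variables do not carry over. Pictures are saved under pics/ and viewed, at most 14 in all, crops included, and the job is handed in when it is done.

```bash
ls; mkdir -p pics; python3 - <<'E'
from rig import arm,jaws,cams
import cv2,numpy as np
for n in ("scene","top"):
    im,d=cams.get_image(n); cv2.imwrite(f"pics/{n}0.png",im[:,:,::-1]); np.savez(f"{n}0.npz",im=im,d=d)
    m=cams.camera_model(n); print(n,{k:np.round(v,3).tolist() for k,v in m.items()}, (d==0).mean())
print(arm.read_time(),arm.read_eef_rot(),arm.finger_overhang)
E
```

```text
pics
scene {'fovy': 43.133, 'cx': 322.198, 'cy': 197.668, 'k1': -0.079, 'origin': [1.111, 0.256, 1.049], 'rotation': [-1.528, -2.233, 0.697]} 0.00397265625
top {'fovy': 47.127, 'cx': 329.462, 'cy': 196.618, 'k1': -0.068, 'origin': [0.382, 0.014, 1.332], 'rotation': [-2.205, 2.193, -0.053]} 0.004015625
0.1 [-3.08195352e+00 -6.02001996e-01  4.88987226e-04] 0.019
```

View pics/scene0.png

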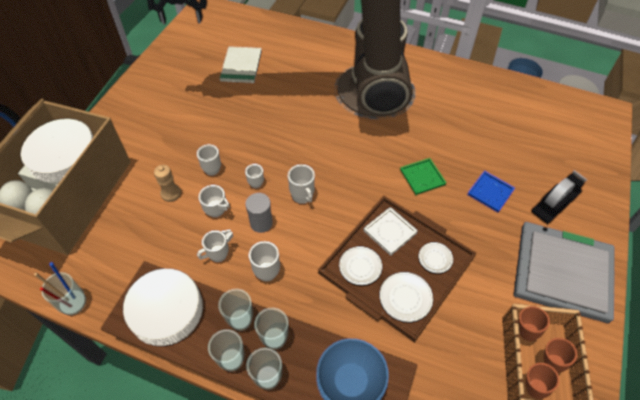

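View pics/top0.png

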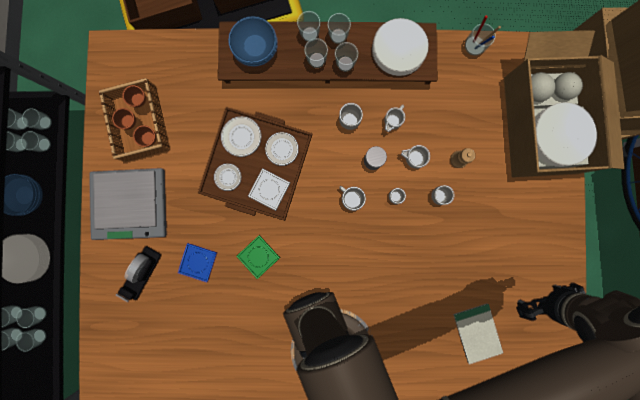

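The scene shows three handleless cups: large (265,262), medium (208,160) and small (255,176). The jug with only a lip is at (213,201), the creamer with lip and handle at (215,246), and the mug at (302,183). The tray's dish is at (390,230), with saucers at (407,297), (360,265) and (436,257). The top view agrees: cups at (350,116), (443,195) and (397,196), jug (416,157), and the decoys at (395,118) and (352,198).

```bash
cat >h.py <<'E'
from rig import arm,jaws,cams
import cv2,numpy as np
from scipy.spatial.transform import Rotation as R
from scipy.optimize import least_squares
def model(m):
    f=200/np.tan(np.radians(m['fovy'])/2)
    K=np.array([[f,0,m['cx']],[0,f,m['cy']],[0,0,1.]]); D=np.array([m['k1'],0,0,0,0.])
    r=np.array(m['rotation']); Rm=R.from_rotvec(r).as_matrix() if r.size==3 else r
    return K,D,Rm,np.array(m['origin'])
def cloud(d,m):
    """world xyz for each pixel (400x640x3), nan where no depth"""
    K,D,Rm,o=model(m)
    u,v=np.meshgrid(np.arange(640.),np.arange(400.))
    s=cv2.undistortPoints(np.stack([u,v],-1).reshape(-1,1,2),K,D).reshape(400,640,2)
    p=np.dstack([s,np.ones((400,640))])*d[...,None]
    p=p@Rm.T+o; p[d==0]=np.nan
    return p
def circle(xy,r=None):
    c=xy.mean(0)
    f=(lambda q:np.hypot(*(xy-q[:2]).T)-(q[2] if r is None else r))
    q=least_squares(f,[*c,r or .03] if r is None else c,loss='soft_l1',f_scale=.001)
    return q.x,np.abs(f(q.x)).mean()
E
python3 - <<'E'
from h import *
T=["cup_large","cup_medium","cup_small","jug","mug","creamer","saucer_large","saucer_medium","saucer_small","dish_square"]
out={}
for n in ("top","scene"):
    im,d=cams.get_image(n); P=cloud(d,cams.camera_model(n))
    print(n)
    for t in T:
        for r in cams.trace(t,n)[:2]:
            m=r['pixels']; q=P[m]; q=q[~np.isnan(q[:,0])]
            if r['score']<.2 or len(q)<10: continue
            zt=np.percentile(q[:,2],97); top=q[q[:,2]>zt-.006]
            (x,y),rad=cv2.minEnclosingCircle(top[:,:2].astype(np.float32))
            print(t,round(r['score'],2),np.round(r['extent']).astype(int).tolist(),"ztop %.3f zmin %.3f"%(zt,np.percentile(q[:,2],3)),"enc",np.round([x,y,rad],3),len(top))
            out.setdefault(f"{n}_{t}",m)
    np.savez(f"{n}_P.npz",P=P,im=im)
np.savez("masks.npz",**out)
E
```

```text
top
cup_large 0.92 [340, 103, 361, 130] ztop 0.091 zmin 0.001 enc [ 0.668 -0.045  0.032] 93
cup_medium 0.54 [434, 182, 452, 204] ztop 0.074 zmin 0.006 enc [ 0.448 -0.305  0.026] 57
cup_small 0.59 [434, 184, 453, 204] ztop 0.074 zmin 0.003 enc [ 0.448 -0.305  0.027] 68
cup_small 0.57 [387, 189, 405, 202] ztop 0.055 zmin 0.004 enc [ 0.446 -0.179  0.022] 60
jug 0.85 [406, 147, 429, 172] ztop 0.064 zmin 0.004 enc [ 0.556 -0.229  0.036] 81
mug 0.65 [344, 185, 361, 209] ztop 0.085 zmin 0.004 enc [ 0.437 -0.052  0.03 ] 35
mug 0.36 [224, 113, 260, 155] ztop 0.024 zmin 0.007 enc [0.618 0.269 0.058] 346
creamer 0.6 [384, 105, 404, 132] ztop 0.067 zmin 0.005 enc [ 0.661 -0.165  0.036] 64
saucer_large 0.89 [224, 114, 261, 155] ztop 0.023 zmin 0.008 enc [0.617 0.27  0.057] 319
saucer_medium 0.57 [263, 138, 295, 164] ztop 0.024 zmin 0.007 enc [0.582 0.15  0.047] 173
saucer_small 0.68 [211, 162, 241, 190] ztop 0.024 zmin 0.008 enc [0.5   0.307 0.039] 148
dish_square 0.89 [239, 242, 275, 279] ztop 0.015 zmin -0.000 enc [0.269 0.219 0.058] 209
dish_square 0.67 [250, 172, 288, 208] ztop 0.022 zmin 0.0
[... 387 characters left out ...]
 69
jug 0.61 [198, 186, 227, 217] ztop 0.064 zmin 0.010 enc [ 0.556 -0.227  0.039] 146
mug 0.71 [288, 166, 317, 202] ztop 0.087 zmin 0.013 enc [ 0.435 -0.052  0.033] 134
creamer 0.57 [196, 228, 231, 260] ztop 0.066 zmin 0.002 enc [ 0.658 -0.166  0.036] 163
saucer_large 0.71 [383, 275, 433, 321] ztop 0.024 zmin 0.009 enc [0.616 0.269 0.058] 635
saucer_medium 0.83 [339, 250, 381, 286] ztop 0.024 zmin 0.009 enc [0.58  0.152 0.049] 382
saucer_small 0.72 [418, 241, 452, 271] ztop 0.024 zmin 0.007 enc [0.498 0.306 0.04 ] 256
dish_square 0.95 [367, 211, 414, 251] ztop 0.022 zmin 0.009 enc [0.463 0.19  0.062] 332
dish_square 0.71 [402, 159, 448, 196] ztop 0.016 zmin 0.001 enc [0.268 0.218 0.063] 277
```

```bash
python3 - <<'E'
from h import *
M=np.load("masks.npz"); S={n:np.load(f"{n}_P.npz")['P'] for n in("top","scene")}
Rr=dict(cup_large=.032,cup_medium=.027,cup_small=.022,jug=.031,mug=.032,creamer=.027,saucer_large=.058,saucer_medium=.048,saucer_small=.039)
box=dict(cup_small=(.445,-.178),dish_square=(.464,.188))
for n,P in S.items():
    for t in [*Rr,'dish_square']:
        m=M[f"{n}_{t}"]
        q=P[m]; q=q[~np.isnan(q[:,0])]
        if t in box:
            q=P.reshape(-1,3); q=q[(np.hypot(*(q[:,:2]-box[t]).T)<(.03 if t=='cup_small' else .068))]
            q=q[q[:,2]<.1]
            if t=='dish_square': q=q[q[:,2]>.013]
        zt=np.percentile(q[:,2],97); top=q[q[:,2]>zt-.007][:,:2]
        if t=='dish_square':
            print(n,t,cv2.minAreaRect(top.astype(np.float32)*1000)); continue
        c,e=circle(top,Rr[t]-.002)
        s=""
        if t in('jug','mug','creamer'):
            dd=top-c; r=np.hypot(*dd.T); far=dd[r>Rr[t]+.005]; s=np.round(np.degrees(np.arctan2(far[:,1],far[:,0]))).astype(int).tolist()
        print(n,t,np.round(c*1000,1),"res %.1f"%(e*1000),s)
# tall goods among the pieces
P=S['top'];
for nm,(u,v) in dict(tin=(375,157),mill=(463,157)).items():
    q=P[v-12:v+13,u-12:u+13].reshape(-1,3); q=q[q[:,2]>.05]; print(nm,np.round(np.median(q,0),3),q[:,2].max(), np.round(np.ptp(q[:,:2],axis=0),3))
E
```

```text
top cup_large [667.6 -45. ] res 1.0 
top cup_medium [ 448.  -304.9] res 1.1 
top cup_small [ 446.6 -178.7] res 1.1 
top jug [ 557.4 -235.8] res 2.2 [73, 76, 80, 85, 85, 88, 89, 92]
top mug [437.3 -54.3] res 1.1 []
top creamer [ 665.9 -170.4] res 3.0 [130, 133, 139, 142, 156, 161, 165, 144, 158, 152, 156]
top saucer_large [617.7 270.2] res 8.3 
top saucer_medium [581.  150.7] res 5.0 
top saucer_small [499. 307.] res 2.7 
top dish_square ((448.9650573730469, 183.18759155273438), (111.81936645507812, 113.583984375), 62.65263366699219)
scene cup_large [665.9 -43.6] res 0.9 
scene cup_medium [ 445.7 -304.4] res 1.3 
scene cup_small [ 443.7 -176.5] res 1.2 
scene jug [ 555.1 -234.1] res 2.9 [90, 86, 86, 84, 81, 82, 67, 67, 72, 75, 76, 65, 67, 69, 71, 72, 75, 71]
scene mug [435.2 -51.5] res 1.1 []
scene creamer [ 663.8 -169.2] res 2.8 [160, 164, 162, 160, 158, 154, 151, 150, 148, 147, 142, 138, 138, 139, 137, 134, 138, 134, 131, 135, 131]
scene saucer_large [616.5 268.9] res 5.7 
scene saucer_medium [580.7 152.7] res 3.9 
scene saucer_small [499.  307.4] res 2.7 
scene dish_square ((448.1771240234375, 182.7611083984375), (112.63716888427734, 111.45775604248047), 64.16620635986328)
tin [ 0.549 -0.112  0.088] 0.09637346593114926 [0.056 0.057]
mill [ 0.555 -0.36   0.097] 0.11140245014809991 [0.038 0.04 ]
```

```bash
cat >>h.py <<'E'
def rot(th):
    c,s=np.cos(th),np.sin(th)
    return R.from_matrix(np.array([[-s,c,0],[c,s,0],[0,0,-1]])).as_rotvec()
def yaw(th,p):
    """th or th+pi, whichever leaves the last joint nearest its middle"""
    best=[(abs(q[5]),t) for t in(th,th+np.pi) if (q:=arm.ik(p,rot(t))) is not None]
    return min(best)[1]
ZC=.225
def goto(xy,z,th): arm.move_pose([*xy,z],rot(th))
def pick(xy,z,th,opening):
    th=yaw(th,[*xy,ZC]); jaws.grip(opening)
    goto(xy,ZC,th); arm.move_straight([*xy,z],rate=.2)
    jaws.grip(.0); g=arm.read_finger_gap()
    print("gap %.4f"%g,"ff",np.round(arm.read_finger_force(),1),"tcp",np.round(arm.read_tcp_pos(),4),"t",arm.read_time())
    return th,g
def carry(xy0,xy1,z,th,dz=.012):
    """lift, carry with the last joint nearly still, lower until the foot touches"""
    arm.move_straight([*xy0,ZC],rate=.2)
    th+=np.arctan2(xy1[1],xy1[0])-np.arctan2(xy0[1],xy0[0])
    goto(xy1,ZC,th)
    arm.move_straight([*xy1,z+dz+.012],rate=.2)
    arm.hold(.15); f0=arm.read_force()[2]; g=arm.read_finger_gap()
    for h in np.arange(.006,-.0045,-.001):
        arm.move_straight([*xy1,z+dz+h],rate=.03)
        f=arm.read_force()[2]-f0
        if f>2.5: break
    print("gap %.4f touch h %.3f f %.1f"%(g,h,f),"t",arm.read_time())
    return th,g
def release(xy,g,extra=.018):
    jaws.grip(min(g+extra,.085)); p=arm.read_tcp_pos()
    arm.move_straight([p[0],p[1],ZC],rate=.2)
    print("up t",arm.read_time())
def shot(name):
    m=cams.camera_model("wrist"); im,d=cams.get_image("wrist")
    cv2.imwrite(f"pics/{name}.png",im[:,:,::-1]); P=cloud(d,m); np.savez(f"{name}.npz",P=P,im=im); return P,m
E
python3 - <<'E'
from h import *
xy=[.667,-.044]; th=yaw(np.pi/2,[*xy,ZC]); print(th,np.round(arm.ik([*xy,ZC],rot(th)),2))
for p,t in [([.447,-.305],0),([.445,-.178],0),([.556,-.2345],np.radians(-12))]:
    q=yaw(t,[*p,ZC]); print(q,np.round(arm.ik([*p,ZC],rot(q)),2), np.round(arm.ik([*p,.04],rot(q)),2))
goto([.60,-.044],.26,th); print(arm.read_time()); P,m=shot("w1"); print(m['origin'],m['fovy'])
E
```

```text
1.5707963267948966 [-0.07  0.41  0.34  1.5   0.   -0.07]
0 [-0.6   0.16 -0.    1.41  0.    0.97] [-0.6   0.22 -0.34  1.01  0.    0.97]
0 [-0.38  0.04 -0.13  1.4   0.    1.19] [-0.38  0.11 -0.47  0.99  0.    1.19]
-0.20943951023931956 [-0.4   0.28  0.15  1.44  0.    1.38] [-0.4   0.33 -0.19  1.05  0.    1.38]
3.35
[ 0.52760885 -0.04460496  0.40975297] 62.2507914061956
```

View pics/w1.png

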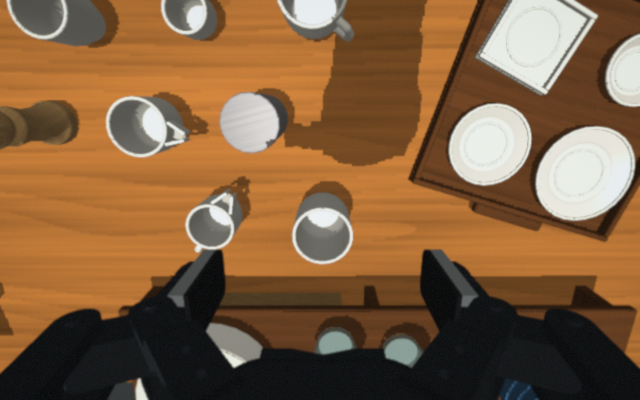

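The wrist picture shows the large cup at (322,235), the jug with its lip at (143,126), the medium saucer (489,144), most of the large saucer (585,173) and most of the dish (537,42). The large cup lies between the fingers. I'll compare its fits with those from the fixed cameras.

```bash
python3 - <<'E'
from h import *
from scipy.optimize import minimize
d=np.load("w1.npz"); P=d['P']; im=d['im'].astype(int); Q=P.reshape(-1,3); sat=(im.max(2)-im.min(2)).ravel()
for t,c,r,h in [("cup_large",(.667,-.044),.032,.088),("jug",(.556,-.2315),.031,.062)]:
    w=(np.hypot(*(Q[:,:2]-c).T)<r+.012)&(Q[:,2]>h-.006)&(Q[:,2]<h+.015); top=Q[w]
    if t=="jug": top=top[np.arctan2(top[:,1]-c[1],top[:,0]-c[0]).__sub__(np.radians(78)).__abs__()>.6]
    q,e=circle(top[:,:2],r-.00175); print(t,np.round(q*1000,1),"%.1f"%(e*1000),"z",np.median(top[:,2]).round(4),len(top))
for t,c,r in [("saucer_medium",(.581,.1515),.048),("saucer_large",(.617,.2695),.058),("dish",(.463,.189),.06)]:
    w=(np.hypot(*(Q[:,:2]-c).T)<r+.006)&(Q[:,2]>.010)&(sat<45); top=Q[w]
    if t=="dish": print(t,cv2.minAreaRect(top[:,:2].astype(np.float32)*1000),top[:,2].max())
    (x,y),rr=cv2.minEnclosingCircle(top[:,:2].astype(np.float32)); print(t,np.round([x,y,rr],4),"z",np.percentile(top[:,2],[5,97]).round(4),len(top))
E
```

```text
cup_large [665.3 -44.9] 0.9 z 0.0884 797
jug [ 556. -235.] 0.9 z 0.0623 797
saucer_medium [0.5807 0.1507 0.048 ] z [0.0109 0.0224] 5176
saucer_large [0.6195 0.2712 0.0624] z [0.0109 0.0222] 7219
dish ((463.9524841308594, 186.38827514648438), (91.13499450683594, 90.11268615722656), 63.23337936401367) 0.02188614003835293
dish [0.4646 0.1859 0.0626] z [0.0105 0.0203] 6989
```

The three views agree within about 2 mm, so I'll pick the large cup.

```bash
python3 - <<'E'
from h import *
a=[.666,-.0447]; b=[.617,.2695]
th,g=pick(a,.064,np.pi/2,.084)
if .055<g<.07:
    th,g=carry(a,b,.064,th); release(b,g); 
    # look back over the tray
    arm.move_straight([.50,.21,.26],rate=.25); shot("w2"); print(arm.read_time())
E
```

```text
gap 0.0617 ff 63.7 tcp [ 0.6673 -0.0449  0.0668] t 5.325
gap 0.0614 touch h 0.002 f 7.7 t 9.825
up t 11.0333
11.775
```

View pics/w2.png

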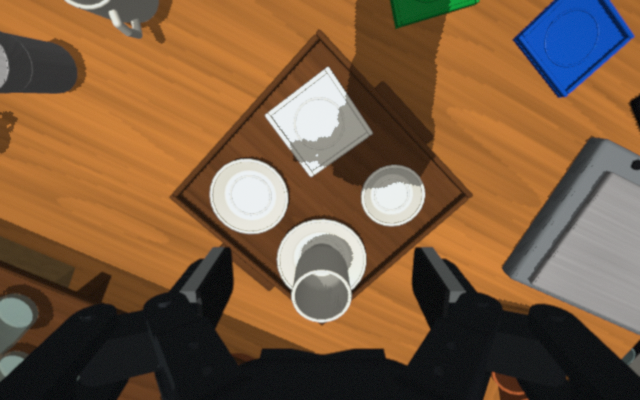

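The large cup stands upright on its saucer (rim at (321,296)), and the other saucers are undisturbed: dish (318,121), medium (248,195), small (392,195). Next I'll measure the centring and the remaining places.

```bash
cat >>h.py <<'E'
def tray(name,cups=()):
    d=np.load(name+".npz"); im=d['im'].astype(int); Q=d['P'].reshape(-1,3); sat=(im.max(2)-im.min(2)).ravel()
    for t,c,r in [("saucer_large",(.617,.2695),.058),("saucer_medium",(.581,.1515),.048),("saucer_small",(.499,.307),.039)]:
        w=(np.hypot(*(Q[:,:2]-c).T)<r+.006)&(Q[:,2]>.017)&(Q[:,2]<.026)&(sat<45)
        dd=Q[w][:,:2]-c; a=np.floor(np.arctan2(dd[:,1],dd[:,0])/np.radians(10)); rr=np.hypot(*dd.T)
        edge=np.array([dd[a==k][rr[a==k].argmax()] for k in np.unique(a) if (a==k).sum()>2 and rr[a==k].max()>r-.008])+c
        q,e=circle(edge,r); print(t,np.round(q*1000,1),"%.1f"%(e*1000),len(edge))
    w=(np.abs(Q[:,0]-.464)<.07)&(np.abs(Q[:,1]-.187)<.07)&(Q[:,2]>.0105)&(Q[:,2]<.026)&(sat<45)&(np.hypot(Q[:,0]-.464,Q[:,1]-.187)<.066)
    print("dish",np.round(cv2.minAreaRect(Q[w][:,:2].astype(np.float32)*1000)[0],1))
    for t,c,r,h in cups:
        w=(np.hypot(*(Q[:,:2]-c).T)<r+.012)&(Q[:,2]>h+.012-.004)&(Q[:,2]<h+.025)
        q,e=circle(Q[w][:,:2],r-.00175); print(t,np.round(q*1000,1),"%.1f"%(e*1000),"z",np.median(Q[w][:,2]).round(4),w.sum())
E
python3 - <<'E'
from h import *
tray("w2",[("cup_large",(.617,.2695),.032,.088)])
print("w1");tray("w1")
E
```

```text
saucer_large [616.9 269.7] 1.6 29
saucer_medium [580.4 151.1] 0.6 36
saucer_small [498.  306.3] 0.6 36
dish [449.7 182.5]
cup_large [615.3 269.2] 0.9 z 0.1003 740
w1
saucer_large [616.7 268.8] 1.7 36
saucer_medium [580.6 150.6] 0.5 36
saucer_small [498.5 305.6] 0.8 19
dish [464.  186.4]
```

```bash
python3 - <<'E'
from h import *
for a,b,z,op,lo,hi in [([.4465,-.3047],[.5805,.1512],.052,.076,.046,.058),([.4448,-.1777],[.498,.306],.038,.066,.036,.048),]:
    th,g=pick(a,z,0,op)
    if not lo<g<hi: break
    th,g=carry(a,b,z,th); release(b,g)
arm.move_pose([.46,.20,.27],arm.read_eef_rot()); shot("w3"); print(arm.read_time())
tray("w3",[("cup_large",(.617,.2695),.032,.088),("cup_medium",(.5805,.1512),.027,.07),("cup_small",(.498,.306),.022,.052)])
E
```

```text
gap 0.0505 ff 60.8 tcp [ 0.4475 -0.3055  0.0543] t 15.25
gap 0.0508 touch h 0.001 f 7.8 t 20.6417
up t 21.9083
gap 0.0398 ff 59.4 tcp [ 0.4458 -0.1781  0.0398] t 24.9167
gap 0.0398 touch h 0.001 f 5.8 t 30.4917
up t 31.825
32.425
saucer_large [616.6 270.8] 2.0 27
saucer_medium [581.  151.1] 0.6 28
saucer_small [498.4 306.6] 0.6 36
dish [450.  182.7]
cup_large [615.4 269.8] 0.9 z 0.1004 787
cup_medium [579.8 152.3] 0.9 z 0.0824 529
cup_small [497.1 305.8] 0.9 z 0.0645 475
```

View pics/w3.png

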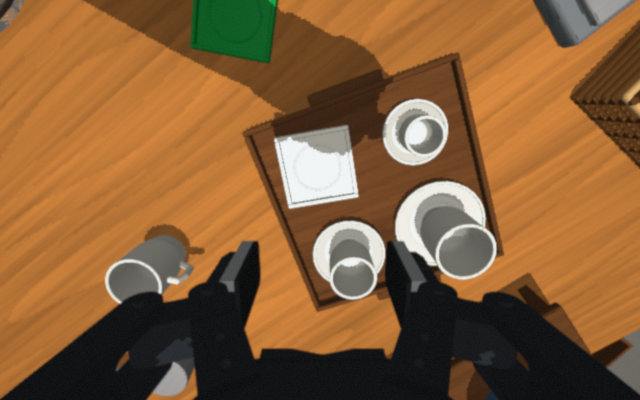

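All three cups stand upright on their saucers, within about 1.5 mm of centre. The dish corners are at (275,138), (348,126), (358,197) and (290,208). I'll project those to get its centre, then do the jug.

```bash
python3 - <<'E'
from h import *
m=cams.camera_model("wrist"); K,D,Rm,o=model(m)
s=cv2.undistortPoints(np.array([[275,138],[348,126],[358,197],[290,208.]]).reshape(-1,1,2),K,D).reshape(-1,2)
v=np.c_[s,np.ones(4)]@Rm.T; p=o+v*((.020-o[2])/v[:,2])[:,None]
print(np.round(p,4)); c=p.mean(0)[:2]; print("centre",c, np.hypot(*np.diff(p[:,:2],axis=0).T))
b=c if np.hypot(*(c-[.463,.1875]))<.004 else np.array([.463,.1875]); b=(b+[.463,.1875])/2
a=[.556,-.2347]; z=.044
th,g=pick(a,z,np.radians(-12),.083)
if .053<g<.068:
    th,g=carry(a,b,z,th); release(b,g)
    arm.move_pose([.30,0,.32],rot(np.pi/2)); print(arm.read_time())
for n in("top","scene"):
    im,d=cams.get_image(n); cv2.imwrite(f"pics/{n}1.png",im[:,:,::-1]); np.savez(n+"1.npz",P=cloud(d,cams.camera_model(n)),im=im)
    print(n); tray(n+"1",[("cup_large",(.617,.2695),.032,.088),("cup_medium",(.5805,.1512),.027,.07),("cup_small",(.498,.306),.022,.052),("jug",b,.031,.062)])
im=cv2.imread("pics/scene1.png")[180:340,300:500]; cv2.imwrite("pics/crop1.png",cv2.resize(im,None,fx=3.5,fy=3.5,interpolation=cv2.INTER_CUBIC))
E
```

```text
[[0.4042 0.1693 0.02  ]
 [0.4448 0.2475 0.02  ]
 [0.5237 0.2068 0.02  ]
 [0.4842 0.1292 0.02  ]]
centre [0.46422394 0.18820036] [0.0880677  0.08880377 0.08710059]
gap 0.0585 ff 62.0 tcp [ 0.5571 -0.2352  0.0466] t 35.875
gap 0.0581 touch h 0.002 f 6.3 t 40.9583
up t 42.2667
43.5167
top
saucer_large [618.2 270.7] 1.3 35
saucer_medium [581.9 151.3] 1.2 36
saucer_small [499.5 307.3] 0.9 36
dish [452.5 185.6]
cup_large [617.5 270. ] 1.0 z 0.1006 84
cup_medium [581.5 151.5] 0.9 z 0.0824 78
cup_small [498.7 306.5] 1.0 z 0.0646 67
jug [464.5 186.7] 1.8 z 0.0749 105
scene
saucer_large [614.9 269.6] 0.6 29
saucer_medium [579.3 152.4] 0.7 29
saucer_small [497.8 307.3] 0.5 29
dish [474.4 186.5]
cup_large [617.1 269.7] 1.0 z 0.1 183
cup_medium [580.2 153.2] 1.0 z 0.0822 143
cup_small [497.9 306.3] 1.0 z 0.0643 115
jug [463.4 189. ] 2.2 z 0.0747 189
```

View pics/crop1.png

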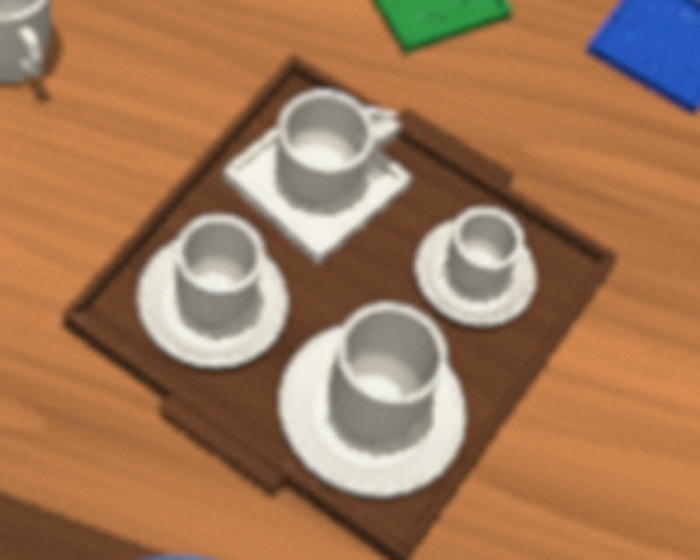

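View pics/top1.png

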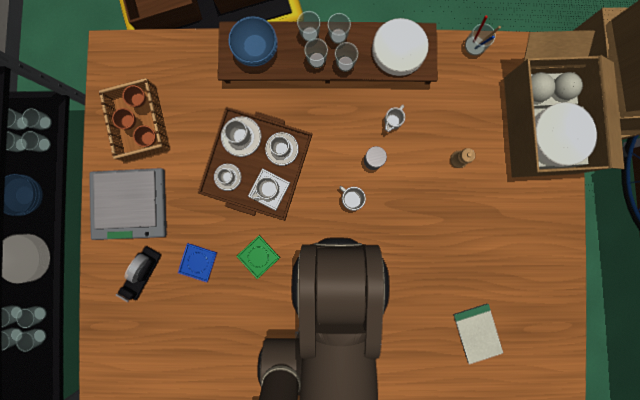

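The pictures show all four pieces upright and centred within about 2 mm. The mug (352,198) and creamer (395,118) are unmoved, and the arm is clear of everything.

```bash
python3 -c "
from rig import arm
print(arm.read_time()); print(arm.hand_in())"
```

```text
43.6167
the job is handed in; nothing more can be done
None
```

The job is handed in at 43.6 s: all three cups stand upright on their own saucers and the jug on the square dish, each about 2 mm or less off centre, with the mug and creamer undisturbed.

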